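# Shut the roof vent of the soap cabinet with the hooked rod

### The arm

A 6-joint arm with a two-finger parallel gripper is mounted at the origin on a cart in front of the work surface, level with it; the furniture and walls round the work are solid. World frame = base frame: x ahead of the robot, y to its left, z up, the work surface at z = 0. Lengths are in mm, angles in rad, forces in N, time in s.
With the tool pointing down it reaches from about 350 to 975 mm from the base axis. Payload 4.9 kg.
Tool frame: the origin (TCP) lies between the finger pads; the fingertips stand 8 mm ahead of it and the grasp point (between the pads) lies 11 mm behind it; z points along the fingers, y is the line along which they close (so a half turn about z gives the same grasp; the last joint's range is limited). The gripper opens to 85 mm and grips with 20 to 120 N. Pads are 22 mm wide; open, the fingers measure 114 mm over their backs; the gripper's body (76 mm by 85 mm) begins 54 mm behind the grasp point. The pads swing forward as they close: fully open they stand 13 mm farther back than shut.
Start: joints at [1.002, 0.053, 1.613, -0, 1.476, -0.119], TCP at [271.728, 562.819, 239.304] pointing down, gripper open.
Joint ranges: [-3.01, 3.01], [-1.01, 2.22], [0.06, 2.58], [-1.02, 4.17], [0.09, 2.62], [-3.14, 3.14]. Speed limits (rad/s): [2.57, 2.57, 3.14, 3.14, 3.14, 3.14].

### API

Orientations are given as a unit quaternion [x, y, z, w].
In Python, from cell import observe, camera, get_calibration, job_done, regions_of gives the robot as it stands. The module is installed in compiled form; this text tells all that it offers.
- The arm moves only by the shell command python3 -m jog 'ROWS' [FORCE]. ROWS is JSON, a list of rows, each a list of 5 numbers: the finger opening in m, from 0 to 0.0854, then the shift along the tool's x, y, z in m, then the turn about the tool's z in rad. In form: [[hand, x, y, z, spin], ...]. A call has 1 to 12 rows; each row shifts and turns the commanded pose from where the row before left it, along the tool's axes as they then stand; what a row does not reach is not made up. A row lasts 1/12 s, in which the tool goes at most 41.7 mm and 7.16 degrees, less where a joint would pass 70% of its speed; a pose out of reach is approached as far as the arm can. A call is refused whole if a number of a shift passes 0.0417 or a number of a turn 0.125, either way. A call with a gripper value outside its range is refused whole. The fingers move at their own pace and stop on an object; FORCE is the grip in N (left out, the last holds). Time passes only in rows, so rows that do not move let the fingers close. It gives the time, the measured TCP pose, the force, the opening and the grip force at its end, in the units of the state.
- observe(): the state, without advancing time (a new reading comes with each control period).
- camera(name): name is "scene" or "side" or "wrist"; returns the picture (384x512x3 uint8, red, green, blue); there is no depth.
- get_calibration(name): a dict with "fov_y" (degrees; the focal length in pixels is half the picture's height over the tangent of half this angle, whatever the lens; pixels are square), "cx", "cy" (the principal point, pixels), "D" ([k1, k2, p1, p2, k3] as OpenCV has them; the pictures are not rectified), "world_from_camera" (4x4, takes a point from camera to world coordinates). Camera axes: x right, y up, looking along -z (the intrinsics and any distortion apply to the point x, -y, -z); pixel columns grow to the right and rows downward; lengths in mm; the calibration is good to about 2 mm. A picture is of the moment at which its call begins: read the wrist's pose just before it. get_calibration takes no time and is no camera call; for the wrist camera it gives the pose at the moment of the call.
- job_done(): hands the job in; it is judged then, once.
Trained networks look in the newest picture that a camera, given by its name, has taken for a name from the list of things; names that differ only in an ending like _2 or _b are one class to them, and where a whole thing is asked for, a point or a joint stands for the part that bears it (a point fixed in the world has none). Each returns a list of dicts, best first, with "p" (0 to 1); they miss things now and then, are a little off and sometimes report something else, mostly with a low value. They report only what shows in the picture. A call takes as long as a camera call. They do not tell look-alikes from the thing itself.
- regions_of(camera, query): "region" (384x512 bool, what is visible of it) and "location" ([column, row] in pixels, amid what is visible of it).
The state is a dict: "t": time; "joint_positions": joint angles; "qvel": joint speeds; "effort": joint torques, N m; "eef_pos": TCP position; "tcp_rot": TCP orientation; "contact_force": force on the tool from outside, world axes, zero at the start; "ft_torque": the same for the moment, N m; "width": finger opening in mm; "grip_force": force on a finger pad.
Only numpy, scipy, OpenCV 4.12 (cv2) and the standard library are available. Lean on these libraries where they do the work, as an engineer would, in place of code of your own. Each camera call takes 0.05 s, during which the arm holds its last target. There are 200 camera calls.

### The job

Take the hooked rod from its stand, catch its hook in the brass ring eye of the green vent flap that hangs open inside the roof of the soap cabinet, and gently pull the flap up until it snaps into its catch and stays shut by itself; stop as soon as it meets its stop and never pull hard (18 N is too much). Touch the flap with nothing but the rod, then unhook and hang the rod back upright by its collar in the fork of its stand, without disturbing the egg cup or the balm tin.

Things in the scene. Friction and masses are not known exactly. Their poses are not given: they have to be found in the camera images.
- rod: the hooked rod, 120 g, hanging upright by its collar in its stand: square wooden handle at the top, round brass collar (30 mm across, 6 mm thick), 8 mm round steel shank, side-pointing hook at the lower end. Origin: centre of the collar's underside, as rod_collar. z up along the rod, y the way the hook's prong points
- rod_grip (a point): centre of the rod's wooden handle, a square upright bar 22 x 22 mm, 56 mm tall (28 mm above and below this point), to be gripped from above; squeeze 40 N or more to keep it from slipping. 36 mm above the collar's underside. Axes as rod
- rod_hook (a point): middle of the hook's prong: 176 mm below rod_grip and 13 mm to the rod's +y. The prong is a 6 mm round bar leaving the shank's foot sideways along +y, its end 31 mm from the shank's axis, with an upturned tip rising to 12 mm above the prong's centre line; 21 mm clear between shank and tip. Axes as rod
- rod_collar (a point): centre of the underside of the rod's collar, on the rod's axis, 36 mm below rod_grip. Axes as rod
- rest (a point): where the centre of the collar's underside belongs in the stand's fork: 165 mm above the table, between two level tines 16 mm apart (shank 8 mm). The fork is open to its own -x, where each tine ends in a lip 5 mm high, 20 to 24 mm from here; a post stands 42 mm behind (+x). The rod leaves lifted by 8 to 20 mm, then out along -x; the hook is too wide to come up between the tines. z up
- eye (a point): centre of the ring eye fixed on the flap's upper face: a brass ring of 5 mm wire, 25 mm inside diameter, 85 mm from the hinge and 19 mm above the flap's middle plane. The ring's axis is y, level and parallel to the hinge, so the prong enters along y (either way) at any angle of the flap. Frame of the flap: when shut, x points to the hinge (far side) and z up
- flap_hinge (a point): middle of the flap's hinge line at the far edge of the vent, 130 mm above the table; y along the hinge, x to the far side, z up. With q the joint value the eye lies at x = -0.085 cos q - 0.019 sin q, z = -0.085 sin q + 0.019 cos q in this frame. The flap is 118 mm wide (y) and 113 mm long
- cabinet: slatted wooden soap-drying cabinet, 200 x 200 mm, fixed. In its roof (top 124 mm above the table) a vent with a raised kerb, top 155 mm above the table; clear opening 132 mm in y, in x from 132 mm before the hinge to 12 mm behind it; a 30 mm wide catch fills the near 15 mm at mid-width. Soaps inside up to 35 mm above the table. Origin under its centre, hinge at x = +60 mm, z up
- vent_flap (a joint): flap's angle, rad: 0 level, grows as it hangs open into the cabinet (0.7 to 0.92). Spring, weight and friction resist with about 3 N at the eye; near the end a sprung roller catch takes 3 to 6 N more, then snaps in and holds; a hard stop follows. Catch and stop are adjustable, height unknown: snapped in, the flap reads anywhere from -0.15 to 0.1. Not snapped in, it drops open again
- egg_cup: turned wooden egg cup, 50 mm across, 53 mm tall, standing loose on the table; origin under its centre
- balm_tin: round pink and white balm tin, 67 mm across, 29 mm tall, standing loose on the table; origin under its centre
Mind the look-alikes: they are no part of the job. Leave any red look-alike of the part that bears rest alone.

How it is judged:
By the outcome, as a careful person would: the job done as asked, in the order asked, and still so for the second after the job is handed in, with the robot touching nothing.
It also fails if it takes over 72 s, if anything falls off the work surface, if the arm or the gripper's body presses on something with over 40 N, if the wrist force passes 120 N, or if a joint passes its speed limit or range.

## Working session

There is one attempt and no reset: what is moved stays moved. The work goes in short steps, Python scripts to look and compute and a shell command to move; the robot and the scene stay as the last step left them, time stands still between calls to the robot, and variables do not carry over. Pictures are saved under pics/ and viewed, at most 10 in all, crops included, and the job is handed in when it is done.

```bash
mkdir -p pics
cat > h.py <<'E'
import numpy as np, cv2
from cell import observe, camera, get_calibration, job_done, regions_of
def K(c):
    f=192/np.tan(np.radians(c["fov_y"])/2)
    return np.array([[f,0,c["cx"]],[0,f,c["cy"]],[0,0,1.]]),np.array(c["D"],float)
def ray(c,uv):
    k,D=K(c);p=cv2.undistortPoints(np.array([[uv]],float),k,D)[0,0]
    T=np.array(c["world_from_camera"]);d=T[:3,:3]@np.array([p[0],-p[1],-1.]);return T[:3,3],d/np.linalg.norm(d)
def atz(c,uv,z):
    o,d=ray(c,uv);return o+d*(z-o[2])/d[2]
def tri(rs):
    A=0;b=0
    for o,d in rs:
        P=np.eye(3)-np.outer(d,d);A=A+P;b=b+P@o
    return np.linalg.solve(A,b)
def proj(c,X):
    k,D=K(c);T=np.linalg.inv(np.array(c["world_from_camera"]));p=T[:3,:3]@np.array(X,float)+T[:3,3]
    return cv2.projectPoints(np.array([[p[0],-p[1],-p[2]]]),np.zeros(3),np.zeros(3),k,D)[0].ravel()
def save(n,img,s=1):
    cv2.imwrite("pics/"+n,cv2.resize(img[:,:,::-1],None,fx=s,fy=s,interpolation=cv2.INTER_CUBIC))
E
python3 - <<'E'
from h import *
a=camera("scene");b=camera("side")
save("scene.png",a,1.5);save("side.png",b,1.5)
for n in("scene","side"):
    c=get_calibration(n);T=np.array(c["world_from_camera"]);print(n,T[:3,3].round(),(-T[:3,2]).round(2),c["fov_y"],c["D"])
    for q in("rod","rod_grip","rod_hook","rod_collar","rest","eye","flap_hinge","cabinet","vent_flap","egg_cup","balm_tin"):
        try:
            print(q,[(round(r["p"],2),np.round(r["location"]).tolist(),int(r["region"].sum())) for r in regions_of(n,q)])
        except Exception as e: print(q,e)
o=observe();print(o["eef_pos"],o["tcp_rot"],o["t"],o["contact_force"])
E
```

```text
scene [-171. -842.  928.] [ 0.55  0.56 -0.63] 47.49315590125166 [-0.09295414  0.          0.          0.          0.        ]
rod [(0.7, [275.0, 201.0], 357)]
rod_grip [(0.53, [274.0, 203.0], 370)]
rod_hook [(0.79, [276.0, 204.0], 304)]
rod_collar [(0.73, [273.0, 199.0], 333)]
rest [(0.86, [277.0, 292.0], 1530), (0.74, [212.0, 158.0], 320), (0.63, [280.0, 240.0], 1014)]
eye [(0.8, [208.0, 161.0], 340)]
flap_hinge [(0.67, [208.0, 177.0], 4531)]
cabinet [(0.64, [207.0, 177.0], 4627), (0.51, [210.0, 159.0], 307)]
vent_flap [(0.58, [212.0, 158.0], 273)]
egg_cup [(0.68, [338.0, 239.0], 322)]
balm_tin [(0.89, [168.0, 206.0], 302), (0.42, [212.0, 161.0], 289)]
side [ 454. -992.  715.] [ 0.07  0.83 -0.56] 55.27310670521068 [0.01205307 0.         0.         0.         0.        ]
rod [(0.83, [256.0, 207.0], 379)]
rod_grip [(0.78, [256.0, 207.0], 347)]
rod_hook [(0.86, [255.0, 212.0], 400)]
rod_collar [(0.63, [262.0, 210.0], 386)]
rest [(0.72, [214.0, 295.0], 1942), (0.71, [268.0, 255.0], 1228)]
eye [(0.5, [273.0, 162.0], 126)]
flap_hinge [(0.83, [265.0, 178.0], 3698)]
cabinet [(0.82, [263.0, 177.0], 3528)]
vent_flap []
egg_cup [(0.58, [316.0, 285.0], 410)]
balm_tin [(0.8, [215.0, 193.0], 258)]
[271.71991913 562.80784404 239.2863513 ] [ 2.23013023e-01  9.74815465e-01 -2.54904781e-05 -3.30767691e-06] 1.2 [0.06986862 0.96060035 0.07396828]
```

View pics/scene.png

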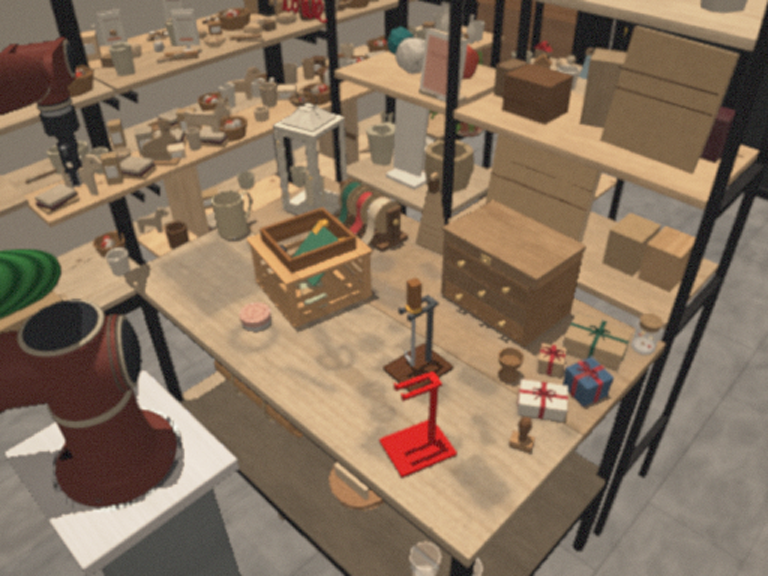

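View pics/side.png

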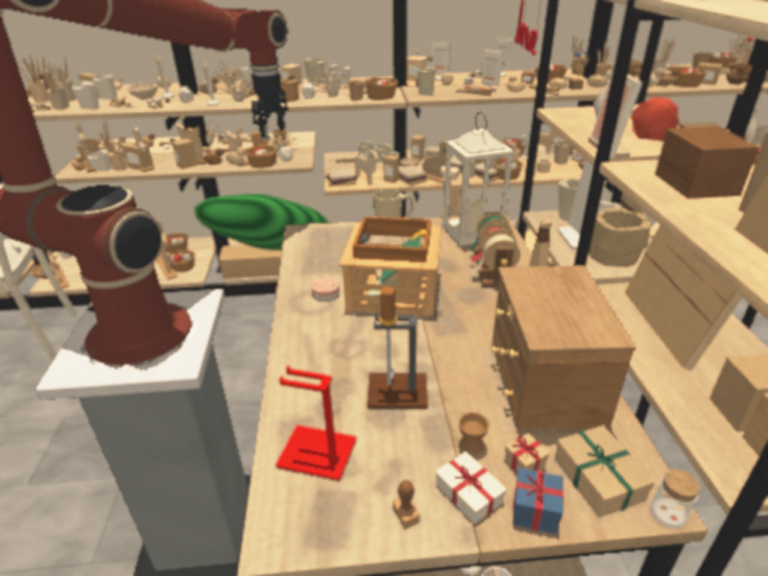

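The scene view shows the rod in the dark stand with its handle at about (276,195). The empty red stand at about (280,295) is the look-alike. The cabinet is at about (207,177), with the green flap and a yellow ring at about (214,150). The egg cup is at (340,240) and the tin at (170,211). The rest I want is the dark stand that bears the rod, so I'll enlarge crops to confirm it.

Run:
```python
from h import *
a=camera("scene");b=camera("side")
A=cv2.resize(a[170:260,240:330],(400,400),interpolation=cv2.INTER_CUBIC);B=cv2.resize(b[180:280,220:320],(400,400),interpolation=cv2.INTER_CUBIC)
C=cv2.resize(a[130:190,180:260],(400,200+0),interpolation=cv2.INTER_CUBIC);C=cv2.resize(a[130:160+15,190:250],(400,200),interpolation=cv2.INTER_CUBIC);D=cv2.resize(b[135:180,225:295],(400,200),interpolation=cv2.INTER_CUBIC)
save("crop.png",np.vstack([np.hstack([A,B]),np.hstack([C,D])]))
```

```text
(no output)
```

View pics/crop.png

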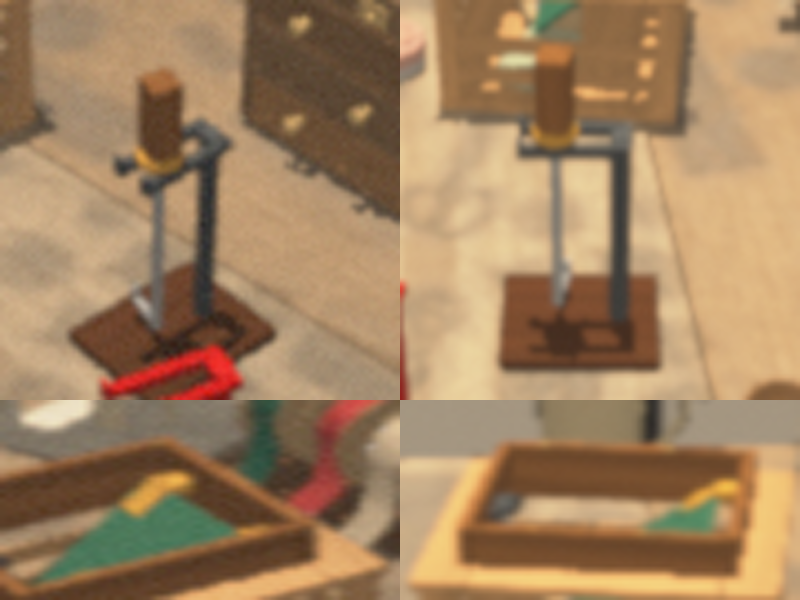

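The dark stand holds the rod by its collar: scene (275,206), side (259,214). It isn't red, so it is the right stand. Now I'll compute positions.

Run:
```python
from h import *
s=get_calibration("scene");d=get_calibration("side")
for n,a,b in [("handletop",(276,187),(258.8,192.5)),("collar",(275.5,206),(258.8,214.5)),("kerb far+y/backright",(214.7,139),(284.5,146.7)),("kerb",(236.8,159.2),(284.5,165.4)),("kerbL",(172,159),(242.5,145.6)),("kerbB",(200,179),(236.4,164.2)),
 ("posttop",(240+212/4.44,170+128/4.44),(220+222/4,180+128/4)),("base post",(240+203/4.44,170+310/4.44),(220+218/4,180+318/4)),("foot",(240+157/4.44,170+328/4.44),(220+157/4,180+302/4)),("tip",(240+137/4.44,170+292/4.44),(220+165/4,180+265/4))]:
    print(n,tri([ray(s,a),ray(d,b)]).round(1),atz(s,a,155).round(),atz(d,b,155).round())
print("lips",[atz(s,(240+x/4.44,170+y/4.44),168).round() for x,y in((122,162),(150,182))])
w=get_calibration("wrist");print(np.array(w["world_from_camera"]).round(3),w["fov_y"],w["cx"],w["cy"],w["D"])
save("w0.png",camera("wrist"))
```

```text
handletop [ 517.5 -241.2  227.3] [ 588. -180.  155.] [ 527. -129.  155.]
collar [ 516.7 -241.8  161.9] [ 523. -236.  155.] [ 517. -233.  155.]
kerb far+y/backright [642.5 147.7 157.5] [646. 152. 155.] [643. 151. 155.]
kerb [621.1  18.4 150.5] [611.   8. 155.] [623.  18. 155.]
kerbL [496.1 198.7 136.4] [471. 162. 155.] [499. 178. 155.]
kerbB [467.7  18.8 160. ] [462.  13. 155.] [472.  45. 155.]
posttop [ 557.7 -249.7  169.8] [ 570. -240.  155.] [ 561. -227.  155.]
base post [ 557.2 -249.9   10.1] [ 442. -343.  155.] [ 536. -403.  155.]
foot [ 514.9 -245.7   23.2] [ 414. -334.  155.] [ 504. -387.  155.]
tip [ 523.  -220.3   33.7] [ 428. -306.  155.] [ 511. -356.  155.]
lips [array([ 495., -232.,  168.]), array([ 493., -256.,  168.])]
[[ 4.34000e-01 -8.53000e-01 -2.88000e-01  1.96767e+02]
 [ 9.01000e-01  4.11000e-01  1.40000e-01  5.99143e+02]
 [-1.00000e-03 -3.21000e-01  9.47000e-01  3.74446e+02]
 [ 0.00000e+00  0.00000e+00  0.00000e+00  1.00000e+00]] 68.16617640714391 255.48019559369183 200.6204399936091 [-0.03228349  0.          0.          0.          0.        ]
```

```bash
cat >> h.py <<'E'
def go(X,yaw=None):
    "tool-frame shift from current pose to world X (mm); spin to make tool x point at pi+yaw"
    from scipy.spatial.transform import Rotation as R
    o=observe();r=R.from_quat(o["tcp_rot"]).as_matrix();a=np.arctan2(r[1,0],r[0,0])
    d=r.T@(np.array(X,float)-np.array(o["eef_pos"]))
    print("t",round(o["t"],2),"pos",np.round(o["eef_pos"],1),"yaw",round((a-np.pi+np.pi)%(2*np.pi)-np.pi,3),"tilt",r[:,2].round(3),"shift tool mm",d.round(1))
E
python3 -m jog '[[0.085,0,0,-0.033,-0.095],[0.085,0,0,-0.033,-0.095],[0.085,0,0,-0.033,-0.095],[0.085,0,0,0,0]]'
python3 - <<'E'
from h import *
go((470,90,350))
E
```

```text
t: 1.68
eef_pos: [273.1, 565.0, 347.8]
tcp_rot: [0.081, 0.997, 0.006, 0.003]
contact_force: [-0.5, 0.4, 2.0]
width: 85.1
grip_force: 0.0
t 1.68 pos [273.1 565.  347.8] yaw -0.162 tilt [ 0.007  0.012 -1.   ] shift tool mm [-271.  -437.    -6.3]
```

View pics/w0.png

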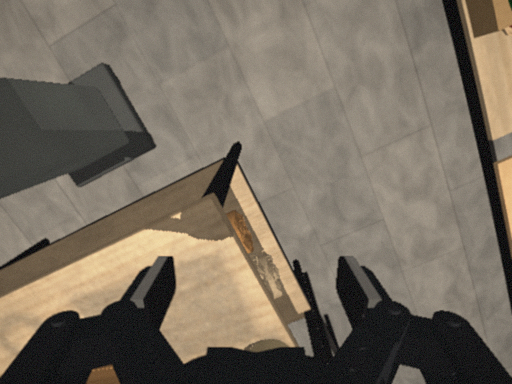

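The wrist picture shows the table corner; the camera looks to the tool's +x side.

```bash
python3 -m jog '[[0.085,-0.0285,-0.0297,0,0],[0.085,-0.0285,-0.0297,0,0],[0.085,-0.0285,-0.0297,0,0],[0.085,-0.0285,-0.0297,0,0],[0.085,-0.0285,-0.0297,0,0],[0.085,-0.0285,-0.0297,0,0],[0.085,-0.0285,-0.0297,0,0],[0.085,-0.0285,-0.0297,0,0],[0.085,-0.0285,-0.0297,0,0],[0.085,-0.0285,-0.0297,0,0],[0.085,-0.0285,-0.0297,0,0],[0.085,-0.0285,-0.0297,0,0]]' | head -3;python3 -m jog '[[0.085,-0.0285,-0.0297,0,0],[0.085,-0.0285,-0.0297,0,0],[0.085,0,0,0,0],[0.085,0,0,0,0]]'
python3 - <<'E'
from h import *
go((600,90,350))
save("w1.png",camera("wrist"),1.5)
import json;c=get_calibration("wrist");json.dump({k:np.array(v).tolist() for k,v in c.items()},open("w1.json","w"))
for q in("eye","vent_flap","cabinet"):print(q,[(round(r["p"],2),np.round(r["location"]).tolist(),int(r["region"].sum())) for r in regions_of("wrist",q)])
E
```

```text
t: 2.68
eef_pos: [551.5, 153.2, 338.5]
tcp_rot: [0.083, 0.997, 0.0, 0.0]
t: 3.02
eef_pos: [597.8, 85.2, 337.6]
tcp_rot: [0.084, 0.996, 0.0, -0.001]
contact_force: [-0.1, 0.1, -0.9]
width: 84.9
grip_force: 0.0
t 3.02 pos [597.8  85.2 337.6] yaw -0.169 tilt [-0.001  0.    -1.   ] shift tool mm [ -1.3   5.1 -12.4]
eye [(0.84, [265.0, 149.0], 6533)]
vent_flap [(0.9, [265.0, 156.0], 6544), (0.18, [29.0, 144.0], 329)]
cabinet [(0.77, [264.0, 131.0], 28247)]
```

View pics/w1.png

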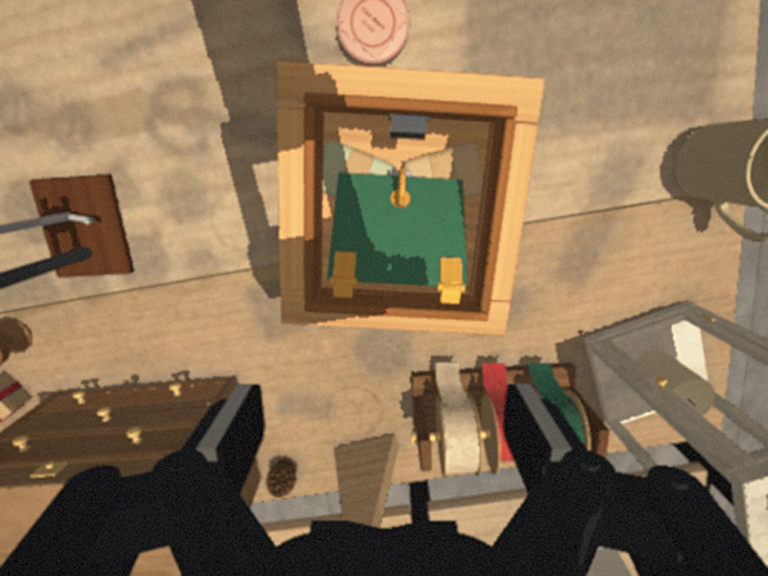

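The wrist picture shows the cabinet roof corners at (278,62), (543,80), (507,333) and (281,322) in 1.5× pixels. The ring is edge-on at about (402,186), and the flap's free edge runs from (338,172) to (466,180). The stand is at the left.

Run:
```python
from h import *
import json
from scipy.optimize import least_squares
c=json.load(open("w1.json"))
P=np.array([(278,62),(543,80),(507,333),(281,322),(402.5,185),(338,172),(466,180)])/1.5
def pts(p):
    x,y,a,q=p;C,S=np.cos(q),np.sin(q);e=60-85*C-19*S;ez=130-85*S+19*C
    L=[(-100,-100,124),(-100,100,124),(100,100,124),(100,-100,124),(e,0,ez)]+[(60-113*C,s,130-113*S) for s in(-59,59)]
    R=np.array([[np.cos(a),-np.sin(a)],[np.sin(a),np.cos(a)]])
    return [np.r_[R@np.array(l[:2])+[x,y],l[2]] for l in L]
f=lambda p:np.ravel([(proj(c,X)-u) for X,u in zip(pts(p),P)])
r=least_squares(f,[560,90,-.16,.8]);print(r.x.round(3),r.fun.round(1),"eye",pts(r.x)[4].round(1))
for n,u in(("scene",None),("side",None)):
    print(n,[proj(get_calibration(n),X).round(1).tolist() for X in pts(r.x)])
go((595,-240,300))
```

```text
[ 5.57035e+02  1.09574e+02 -2.22000e-01  7.30000e-01] [-0.9  2.   1.7  1.4  0.1 -2.   0.2 -2.4 -0.2  0.8  0.6 -0.3 -1.8 -0.8] eye [541.4 113.1  87.5]
scene [[190.1, 188.0], [163.4, 157.9], [215.5, 139.9], [245.8, 166.6], [200.4, 172.8], [207.5, 190.5], [191.2, 173.1]]
side [[226.4, 174.9], [237.3, 147.5], [292.2, 149.9], [288.8, 178.2], [256.7, 170.9], [252.2, 187.8], [256.8, 170.7]]
t 3.22 pos [596.6  88.3 338.5] yaw -0.163 tilt [ 0.  0. -1.] shift tool mm [ -51.8 -324.2   38.4]
```

```bash
python3 -m jog '[[0.085,-0.0036,-0.0367,0.0031,0],[0.085,-0.0036,-0.0367,0.0031,0],[0.085,-0.0036,-0.0367,0.0031,0],[0.085,-0.0036,-0.0367,0.0031,0],[0.085,-0.0036,-0.0367,0.0031,0],[0.085,-0.0036,-0.0367,0.0031,0],[0.085,-0.0036,-0.0367,0.0031,0],[0.085,-0.0036,-0.0367,0.0031,0],[0.085,-0.0036,-0.0367,0.0031,0],[0.085,0,0,0,0],[0.085,0,0,0,0]]'
python3 - <<'E'
from h import *
save("w2.png",camera("wrist"),1.5)
import json;c=get_calibration("wrist");json.dump({k:np.array(v).tolist() for k,v in c.items()},open("w2.json","w"))
for q in("rod","rest"):print(q,[(round(r["p"],2),np.round(r["location"]).tolist(),int(r["region"].sum())) for r in regions_of("wrist",q)])
E
```

```text
t: 4.13
eef_pos: [574.6, -244.1, 310.1]
tcp_rot: [0.083, 0.997, 0.0, -0.0]
contact_force: [-1.2, 0.4, -0.3]
width: 85.1
grip_force: 0.0
rod [(0.77, [247.0, 131.0], 1055)]
rest [(0.96, [133.0, 38.0], 7160), (0.9, [263.0, 133.0], 3698)]
```

View pics/w2.png

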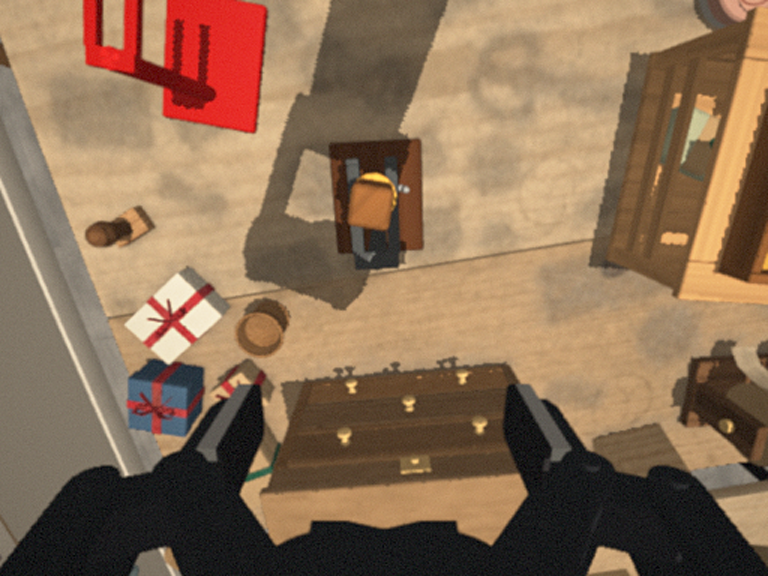

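The handle top is at about (371,208), the hook tip at (404,188) and the tines at x 358–390. An enlarged crop will give the yaw.

Run:
```python
import cv2
a=cv2.imread("pics/w2.png");cv2.imwrite("pics/w2c.png",cv2.resize(a[130:280,310:440],None,fx=4,fy=4,interpolation=cv2.INTER_CUBIC))
```

```text
(no output)
```

View pics/w2c.png

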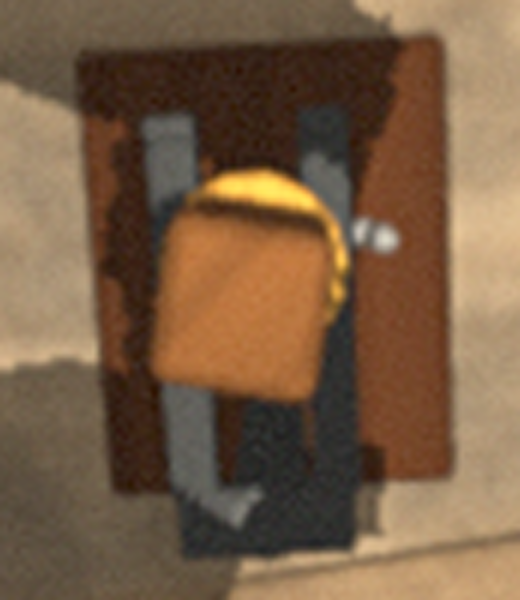

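Run:
```python
from h import *
import json
c=json.load(open("w2.json"))
px=lambda u:((u[0]/4+310)/1.5,(u[1]/4+130)/1.5)
A=lambda u,z:atz(c,px(u),z)
def ang(a,b):d=b-a;return np.arctan2(d[1],d[0]).round(3)
print("top ctr",A((240,302),229).round(1), "bottom edge",ang(A((150,378),229),A((315,400),229))-np.pi/2,"left",ang(A((168,205),229),A((150,378),229)),len)
print("base",[ang(A(a,12),A(b,12)) for a,b in(((80,50),(115,490)),((440,40),(450,480)))],[ang(A(a,12),A(b,12))-np.pi/2 for a,b in(((80,50),(440,38)),((115,492),(452,478)))])
print("tines",[A(u,165).round(1) for u in((146,118),(194,115),(300,108),(350,108))],"out end",ang(A((145,120),165),A((178,490),165)))
print("tip",A((395,238),37).round(1))
print("base ctr",A((272,265),12).round(1))
o=observe();go((517,-243,190))
```

```text
top ctr [ 514.3 -239.5  229. ] bottom edge -0.29679632679489654 left -0.293 <built-in function len>
base [np.float64(-0.118), np.float64(-0.113)] [np.float64(-0.1327963267948966), np.float64(-0.12179632679489649)]
tines [array([ 490.3, -252.2,  165. ]), array([ 491.1, -244.7,  165. ]), array([ 492.7, -228.1,  165. ]), array([ 494. , -220.4,  165. ])] out end -0.097
tip [ 524.8 -210.4   37. ]
base ctr [ 528.3 -240.3   12. ]
t 4.28 pos [ 575.3 -242.2  310.9] yaw -0.163 tilt [ 0.001  0.    -1.   ] shift tool mm [ 57.5 -10.2 120.8]
```

```bash
python3 -m jog '[[0.085,0.03,-0.0038,0.01,0],[0.085,0.03,-0.0038,0.01,0],[0.085,0,0,0.02,0.066],[0.085,0,0,0.02,0.066],[0.085,0,0,0,0]]'
python3 - <<'E'
from h import *
go((515,-240,190))
E
```

```text
t: 4.7
eef_pos: [512.7, -238.8, 246.2]
tcp_rot: [0.147, 0.989, 0.001, -0.003]
contact_force: [-0.7, 0.7, -1.6]
width: 84.8
grip_force: 0.0
t 4.7 pos [ 512.7 -238.8  246.2] yaw -0.296 tilt [-0.005  0.004 -1.   ] shift tool mm [-2.9 -0.6 56.2]
```

```bash
python3 -m jog '[[0.085,-0.001,0,0.019,0],[0.085,-0.001,0,0.019,0],[0.085,0,0,0.016,0],[0.085,0,0,0,0]]' 60
python3 - <<'E'
from h import *
go((515,-240,190))
E
```

```text
t: 5.03
eef_pos: [515.4, -240.1, 193.6]
tcp_rot: [0.146, 0.989, 0.001, -0.002]
contact_force: [-0.6, 0.4, -1.0]
width: 85.2
grip_force: 0.0
t 5.03 pos [ 515.4 -240.1  193.6] yaw -0.293 tilt [-0.005  0.003 -1.   ] shift tool mm [ 0.4 -0.1  3.6]
```

```bash
python3 -m jog '[[0.03,0,0,0.0025,0],[0.03,0,0,0,0],[0.03,0,0,0,0],[0.03,0,0,0,0],[0.015,0,0,0,0],[0.015,0,0,0,0],[0.015,0,0,0,0],[0.015,0,0,0,0],[0.015,0,0,0,0],[0.015,0,0,0,0]]' 60
python3 - <<'E'
from h import *
go((515,-240,190));o=observe();print(o["ft_torque"])
E
```

```text
t: 5.87
eef_pos: [516.9, -242.4, 195.2]
tcp_rot: [0.148, 0.989, -0.0, 0.001]
contact_force: [-0.5, 1.2, 6.3]
width: 21.7
grip_force: 59.1
t 5.87 pos [ 516.9 -242.4  195.2] yaw -0.297 tilt [ 0.002 -0.001 -1.   ] shift tool mm [2.6 1.8 5.2]
[0.11136938 0.02321491 0.01511498]
```

```bash
python3 -m jog '[[0.015,0,0,-0.005,0],[0.015,0,0,-0.005,0],[0.015,0,0,-0.003,0],[0.015,0,0,0,0],[0.015,0,0,0,0]]' 70
python3 - <<'E'
from h import *
go((515,-240,190));o=observe();print(o["ft_torque"])
E
```

```text
t: 6.28
eef_pos: [516.3, -242.2, 206.8]
tcp_rot: [0.148, 0.989, -0.0, -0.0]
contact_force: [-0.4, -0.0, -0.7]
width: 21.4
grip_force: 68.3
t 6.28 pos [ 516.3 -242.2  206.8] yaw -0.297 tilt [-0.  0. -1.] shift tool mm [ 1.9  1.7 16.8]
[ 0.02171402 -0.01787274  0.02217889]
```

```bash
python3 -m jog '[[0.015,0.01,-0.0018,0,0],[0.015,0.018,-0.0032,0,0],[0.015,0.018,-0.0032,0,0],[0.015,0.018,-0.0032,0,0],[0.015,0.018,-0.0032,0,0],[0.015,0,0,0,0]]' 70
python3 - <<'E'
from h import *
go((517-85*.993,-242+85*.12,380))
a=camera("scene")
from h import *
save("s2.png",a[160:270,200:340],4)
print(observe()["contact_force"])
E
```

```text
t: 6.78
eef_pos: [430.7, -231.4, 206.0]
tcp_rot: [0.148, 0.989, 0.0, -0.001]
contact_force: [-0.4, 0.2, -1.6]
width: 21.1
grip_force: 68.3
t 6.78 pos [ 430.7 -231.4  206. ] yaw -0.298 tilt [-0.002  0.001 -1.   ] shift tool mm [  -1.4    0.2 -174. ]
[ 0.55579454 -0.17056969 -0.39872528]
```

View pics/s2.png

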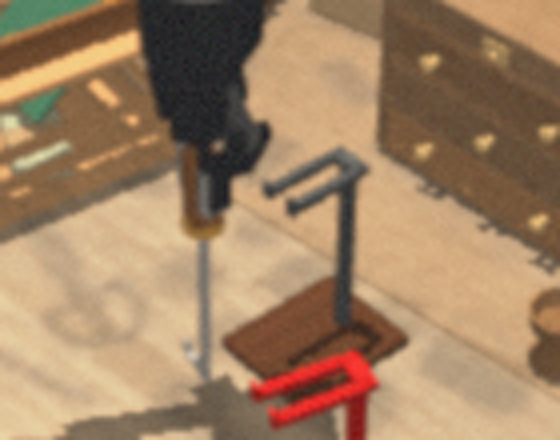

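The rod hangs straight in the gripper, clear of both stands. Next I'll raise it and carry it over the vent.

```bash
python3 -m jog '[[0.015,0,0,-0.02,0],[0.015,0,0,-0.035,0],[0.015,0,0,-0.035,-0.0375],[0.015,0,0,-0.035,-0.0375],[0.015,0,0,-0.03,0],[0.015,0,0,-0.016,0],[0.015,0,0,0,0]]' | head -3; python3 -m jog '[[0.015,-0.0018,0.0177,0,0],[0.015,-0.0036,0.0354,0,0],[0.015,-0.0036,0.0354,0,0],[0.015,-0.0036,0.0354,0,0],[0.015,-0.0036,0.0354,0,0],[0.015,-0.0036,0.0354,0,0],[0.015,-0.0036,0.0354,0,0],[0.015,-0.0036,0.0354,0,0],[0.015,-0.0036,0.0354,0,0],[0.015,-0.0018,0.0177,0,0],[0.015,0,0,0,0],[0.015,0,0,0,0]]'
python3 - <<'E'
from h import *
go((532.2,72.1,253))
save("w3.png",camera("wrist")[20:320,56:456],2)
import json;c=get_calibration("wrist");json.dump({k:np.array(v).tolist() for k,v in c.items()},open("w3.json","w"))
E
```

```text
t: 7.42
eef_pos: [435.1, -233.0, 383.4]
tcp_rot: [0.111, 0.994, -0.002, 0.004]
t: 8.42
eef_pos: [535.0, 72.2, 375.6]
tcp_rot: [0.11, 0.994, -0.0, -0.002]
contact_force: [-0.2, -0.6, -2.0]
width: 21.4
grip_force: 68.7
t 8.42 pos [535.   72.2 375.6] yaw -0.22 tilt [-0.004 -0.001 -1.   ] shift tool mm [  2.3  -0.6 122.6]
```

View pics/w3.png

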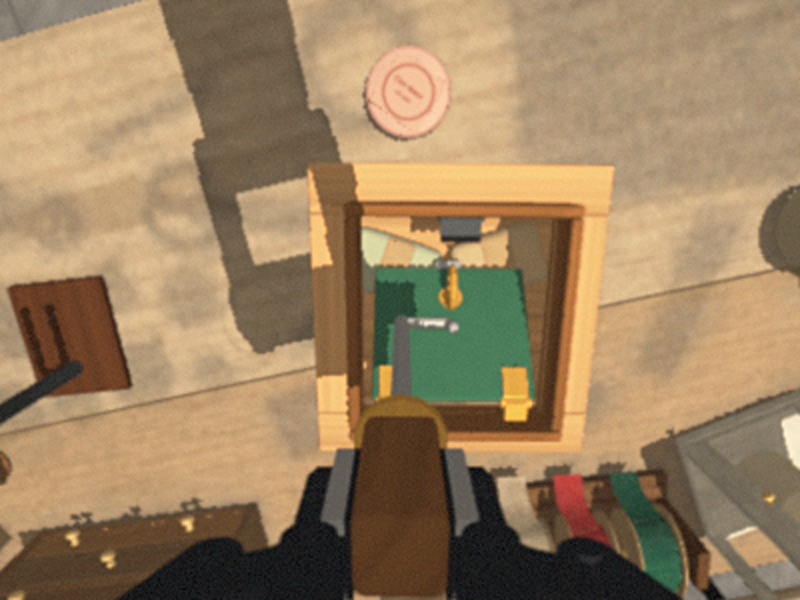

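The picture shows the hook at (398–455,323) in the crop, the ring edge-on at about (451,283), and the yaw in line with the cabinet. I'll refit using this view.

```bash
cat > fit.py <<'E'
from h import *
import json
from scipy.optimize import least_squares
c1=json.load(open("w1.json"));c=json.load(open("w3.json"))
P1=np.array([(278,62),(543,80),(507,333),(281,322),(402.5,185),(338,172),(466,180)])/1.5
P=np.array([(308,165),(612,167),(585,450),(320,447),(451,283),(375,268),(522,270)])/2+[56,20]
def pts(p):
    x,y,a,q=p;C,S=np.cos(q),np.sin(q);e=60-85*C-19*S;ez=130-85*S+19*C
    L=[(-100,-100,124),(-100,100,124),(100,100,124),(100,-100,124),(e,0,ez)]+[(60-113*C,s,130-113*S) for s in(-59,59)]
    R=np.array([[np.cos(a),-np.sin(a)],[np.sin(a),np.cos(a)]])
    return [np.r_[R@np.array(l[:2])+[x,y],l[2]] for l in L]
f3=lambda p:np.ravel([(proj(c,X)-u) for X,u in zip(pts(p),P)])
f1=lambda p:np.ravel([(proj(c1,X)-u) for X,u in zip(pts(p),P1)])
if __name__=="__main__":
  for f in(f3,lambda p:np.r_[f1(p),f3(p)]):
    r=least_squares(f,[560,90,-.16,.8]);print(r.x.round(3),r.fun.round(1),"eye",pts(r.x)[4].round(1))
  px=lambda u:(u[0]/2+56,u[1]/2+20)
  print("shank foot",atz(c,px((402,322)),205.4),"tip",atz(c,px((453,325)),217))
  print("eye ray at z",[atz(c,px((451,283)),z).round(1) for z in(75,88,95)])
E
python3 fit.py
```

```text
[ 5.57791e+02  1.07064e+02 -2.23000e-01  7.47000e-01] [-0.6  1.1  1.2  0.8 -1.1 -2.2 -0.2 -0.9  0.5  1.2  0.3  0.1 -0.2 -0.7] eye [542.9 110.4  86.2]
[ 5.57360e+02  1.08474e+02 -2.22000e-01  7.36000e-01] [-1.7  2.5  0.8  1.9 -0.8 -1.6 -0.6 -2.1 -1.   1.4 -0.   0.4 -2.6 -0.1
  0.3  0.5  2.2  0.1 -0.2 -2.7  0.7 -1.3  1.4  0.5  1.1 -0.8  0.8 -1.6] eye [542.  111.9  87. ]
shank foot [532.14469067  73.6641705  205.4       ] tip [536.77379368 100.58895754 217.        ]
eye ray at z [array([543.2, 110.6,  75. ]), array([540.5, 110. ,  88. ]), array([539.1, 109.7,  95. ])]
```

```bash
python3 -m jog '[[0.015,0,-0.004,0.02,0],[0.015,0,0,0.03,0],[0.015,0,0,0.03,0],[0.015,0,0,0.028,0],[0.015,0,0,0.015,0],[0.015,0,0,0,0],[0.015,0,0,0,0]]'
python3 - <<'E'
from h import *
go((533.8,68.5,252))
save("w4.png",camera("wrist")[80:280,110:376],3)
import json;c=get_calibration("wrist");json.dump({k:np.array(v).tolist() for k,v in c.items()},open("w4.json","w"))
E
```

```text
t: 9.05
eef_pos: [533.7, 66.4, 253.8]
tcp_rot: [0.112, 0.994, -0.0, -0.001]
contact_force: [0.3, 1.1, 0.4]
width: 21.1
grip_force: 68.8
t 9.05 pos [533.7  66.4 253.8] yaw -0.224 tilt [-0.002 -0.    -1.   ] shift tool mm [0.4 2.  1.8]
```

View pics/w4.png

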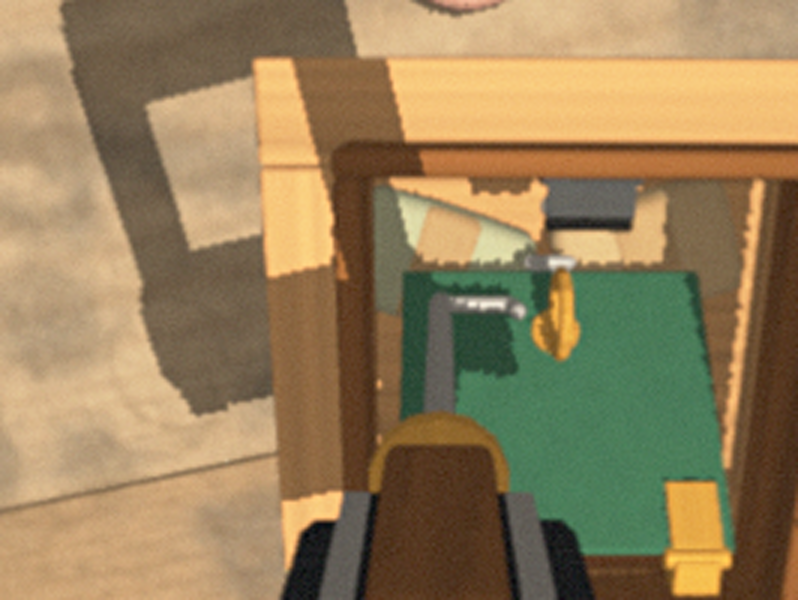

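The prong at (445–520,303) is level with the middle of the ring at (560,310) and about 45 mm short of it sideways. I'll slide it in along +y.

```bash
python3 -m jog '[[0.015,0,0.006,0.002,0],[0.015,0,0.007,0,0],[0.015,0,0.007,0,0],[0.015,0,0,0,0]]' | sed -n 2,4p; python3 -m jog '[[0.015,0,0.006,0,0],[0.015,0,0.006,0,0],[0.015,0,0,0,0],[0.015,0,0,0,0]]'
python3 - <<'E'
from h import *
go((533.8,68.5,252)); print(observe()["contact_force"])
save("w5.png",camera("wrist")[80:280,110:376],3)
E
```

```text
eef_pos: [539.5, 88.5, 254.0]
tcp_rot: [0.11, 0.994, 0.0, 0.001]
contact_force: [-1.3, 0.0, -1.5]
t: 9.77
eef_pos: [541.6, 99.2, 252.9]
tcp_rot: [0.11, 0.994, -0.0, -0.0]
contact_force: [0.9, -0.5, -1.4]
width: 21.4
grip_force: 68.9
t 9.77 pos [541.6  99.2 252.9] yaw -0.221 tilt [-0. -0. -1.] shift tool mm [  0.8 -31.7   0.9]
[ 0.85272153 -0.45522329 -1.36152687]
```

View pics/w5.png

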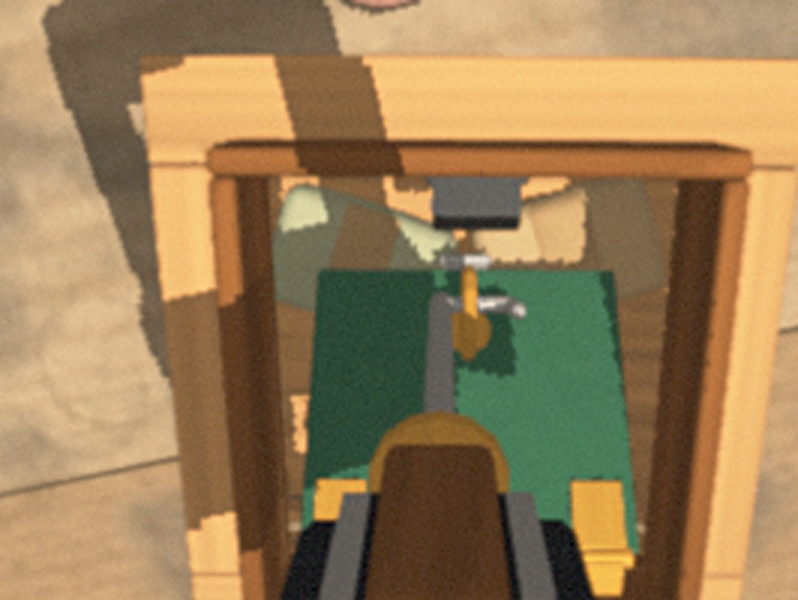

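The prong is through the ring, which sits between the shank at x≈440 and the tip at x≈520. I've now used up my picture allowance, so from here I'll go by force and numbers. Lifting gently along the arc.

```bash
python3 -m jog '[[0.015,0,0,-0.005,0],[0.015,0,0,-0.005,0],[0.015,0,0,-0.003,0],[0.015,0.001,0,-0.003,0],[0.015,0.002,0,-0.004,0],[0.015,0.002,0,-0.004,0],[0.015,0.001,0,-0.004,0],[0.015,0.001,0,-0.004,0],[0.015,0,0,0,0]]'
python3 - <<'E'
from h import *
go((541.6,99.2,285));print(observe()["ft_torque"])
for i in range(1):
  camera("wrist")
  for q in("eye","vent_flap","rod"):print(q,[(round(r["p"],2),np.round(r["location"]).tolist(),int(r["region"].sum())) for r in regions_of("wrist",q)])
E
```

```text
t: 10.57
eef_pos: [534.9, 100.3, 286.2]
tcp_rot: [0.111, 0.994, -0.0, 0.001]
contact_force: [0.9, 0.0, -1.3]
width: 21.3
grip_force: 68.8
t 10.57 pos [534.9 100.3 286.2] yaw -0.222 tilt [ 0.001 -0.    -1.   ] shift tool mm [-6.8  0.4  1.2]
[-0.07293486 -0.07920358  0.01167347]
eye [(0.35, [255.0, 266.0], 4958)]
vent_flap [(0.86, [272.0, 199.0], 7150)]
rod [(0.58, [255.0, 266.0], 4915)]
```

```bash
cat > flap.py <<'E'
from h import *
from fit import pts
def chk():
    F=[]
    im=camera("wrist")
    for i in range(3): camera("side");F.append(observe()["contact_force"])
    c=get_calibration("wrist")
    g=cv2.cvtColor(im,cv2.COLOR_RGB2HSV);m=(g[...,0]>55)&(g[...,0]<90)&(g[...,1]>110)
    m[:,:150]=0;m[:,400:]=0;m=cv2.morphologyEx(m.astype(np.uint8),cv2.MORPH_OPEN,np.ones((3,3)))
    n,l,st,_=cv2.connectedComponentsWithStats(m);k=1+np.argmax(st[1:,4]);print("green box x,y,w,h,a",st[k])
    for q in(.75,.5,.3,.1,0,-.1):print(q,[proj(c,X).round(0).tolist() for X in pts((557.6,107.8,-.222,q))[5:]],end=" ")
    print("\nF",np.mean(F,0).round(2));go((534,100,300))
if __name__=="__main__": chk()
E
python3 flap.py
```

```text
green box x,y,w,h,a [374 292   5   6  26]
0.75 [[220.0, 170.0], [309.0, 170.0]] 0.5 [[217.0, 161.0], [314.0, 161.0]] 0.3 [[215.0, 157.0], [318.0, 157.0]] 0.1 [[211.0, 156.0], [322.0, 156.0]] 0 [[210.0, 157.0], [325.0, 157.0]] -0.1 [[208.0, 160.0], [327.0, 160.0]] 
F [ 0.67 -0.26 -1.66]
t 10.97 pos [534.6 100.4 284.7] yaw -0.222 tilt [-0.  0. -1.] shift tool mm [  0.5  -0.5 -15.3]
```

```bash
cat > flap2.py <<'E'
from h import *
from fit import pts
im=camera("wrist");c=get_calibration("wrist")
r=regions_of("wrist","vent_flap")
for q in(.75,.6,.5,.4,.3,.2,.1,0,-.1):print(q,[proj(c,X).round(0).tolist() for X in pts((557.6,107.8,-.222,q))[4:]])
if r:
    m=r[0]["region"];ys,xs=np.where(m)
    for y in range(ys.min(),ys.max(),8):
        x=np.where(m[y])[0];print(y,(x.min(),x.max()) if len(x) else None,end=" ")
print()
h=cv2.cvtColor(im,cv2.COLOR_RGB2HSV)
# yellow ring pixels and green
ye=(h[...,0]>14)&(h[...,0]<28)&(h[...,1]>170)&(h[...,2]>110);gr=(h[...,0]>60)&(h[...,0]<95)&(h[...,1]>120)
for y in range(140,262,6):
    f=lambda m:(int(np.where(m[y,190:345])[0].min()+190),int(np.where(m[y,190:345])[0].max()+190),int(m[y,190:345].sum())) if m[y,190:345].any() else None
    print(y,"G",f(gr),"Y",f(ye))
print(observe()["contact_force"])
E
python3 flap2.py
```

```text
0.75 [[265.0, 182.0], [220.0, 170.0], [309.0, 170.0]]
0.6 [[266.0, 180.0], [218.0, 164.0], [312.0, 164.0]]
0.5 [[266.0, 179.0], [217.0, 161.0], [314.0, 161.0]]
0.4 [[266.0, 179.0], [216.0, 158.0], [316.0, 158.0]]
0.3 [[267.0, 180.0], [215.0, 157.0], [318.0, 157.0]]
0.2 [[267.0, 182.0], [213.0, 156.0], [320.0, 156.0]]
0.1 [[267.0, 185.0], [212.0, 156.0], [322.0, 156.0]]
0 [[268.0, 189.0], [210.0, 157.0], [325.0, 157.0]]
-0.1 [[268.0, 193.0], [208.0, 160.0], [327.0, 160.0]]
157 (np.int64(267), np.int64(271)) 165 (np.int64(217), np.int64(313)) 173 (np.int64(217), np.int64(312)) 181 (np.int64(217), np.int64(313)) 189 (np.int64(216), np.int64(314)) 197 (np.int64(216), np.int64(314)) 205 (np.int64(216), np.int64(314)) 213 (np.int64(216), np.int64(315)) 221 (np.int64(215), np.int64(315)) 229 (np.int64(215), np.int64(315)) 237 (np.int64(215), np.int64(315)) 245 (np.int64(215), np.int64(316)) 253 (np.int64(298), np.int64(316)) 
140 G None Y (193, 274, 2)
146 G None Y None
152 G None Y None
158 G None Y None
164 G (218, 263, 5) Y None
170 G (240, 240, 1) Y (264, 267, 4)
176 G (242, 277, 5) Y (264, 267, 4)
182 G None Y (265, 267, 3)
188 G (244, 244, 1) Y (262, 269, 7)
194 G (220, 220, 1) Y (265, 266, 2)
200 G (217, 217, 1) Y None
206 G None Y None
212 G (235, 235, 1) Y None
218 G (227, 242, 2) Y (254, 259, 5)
224 G (222, 222, 1) Y (241, 271, 27)
230 G None Y (237, 275, 3)
236 G None Y (219, 311, 33)
242 G None Y (219, 311, 28)
248 G (314, 314, 1) Y (219, 311, 15)
254 G None Y (298, 312, 15)
260 G None Y (302, 312, 10)
[ 0.89090019 -0.44390605 -1.59929268]
```

The flap is rising: its free edge now spans 217–313, which means q≈0.5. Continuing.

```bash
python3 -m jog '[[0.015,0.001,0,-0.003,0],[0.015,0.001,0,-0.003,0],[0.015,0,0,-0.003,0],[0.015,0.001,0,-0.003,0],[0.015,0,0,-0.003,0],[0.015,0,0,0,0],[0.015,0,0,0,0]]'; python3 flap2.py | sed -n '4,10p'; python3 -c "
from h import *
print(observe()['contact_force'])"
```

```text
t: 11.65
eef_pos: [531.6, 101.0, 300.4]
tcp_rot: [0.111, 0.994, 0.0, -0.0]
contact_force: [0.4, -0.4, -2.0]
width: 21.3
grip_force: 68.6
0.4 [[266.0, 179.0], [218.0, 159.0], [313.0, 159.0]]
0.3 [[266.0, 180.0], [216.0, 157.0], [315.0, 157.0]]
0.2 [[267.0, 181.0], [215.0, 156.0], [317.0, 156.0]]
0.1 [[267.0, 184.0], [214.0, 156.0], [319.0, 156.0]]
0 [[267.0, 187.0], [212.0, 158.0], [321.0, 158.0]]
-0.1 [[267.0, 192.0], [211.0, 160.0], [324.0, 160.0]]

[ 0.28662266 -0.11904837 -1.9579349 ]
```

```bash
python3 -m jog '[[0.015,0,0,-0.002,0],[0.015,0,0,-0.002,0],[0.015,0,0,-0.002,0],[0.015,0,0,-0.002,0],[0.015,0,0,0,0]]'|egrep "pos|force|t:"; python3 -m jog '[[0.015,0,0,-0.0015,0],[0.015,0,0,-0.0015,0],[0.015,0,0,0,0]]'|egrep "pos|force|t:";python3 flap2.py | sed -n '5,11p'
```

```text
t: 12.17
eef_pos: [531.9, 101.0, 308.4]
tcp_rot: [0.111, 0.994, -0.0, 0.0]
contact_force: [1.1, 0.7, -2.5]
grip_force: 68.6
t: 12.42
eef_pos: [532.0, 101.0, 311.3]
tcp_rot: [0.111, 0.994, -0.0, 0.0]
contact_force: [1.6, -0.8, -3.7]
grip_force: 68.5
0.3 [[266.0, 177.0], [218.0, 155.0], [313.0, 155.0]]
0.2 [[266.0, 179.0], [216.0, 154.0], [315.0, 154.0]]
0.1 [[266.0, 181.0], [215.0, 154.0], [317.0, 155.0]]
0 [[267.0, 184.0], [214.0, 156.0], [319.0, 156.0]]
-0.1 [[267.0, 189.0], [212.0, 158.0], [321.0, 158.0]]
155 (np.int64(289), np.int64(313)) 163 (np.int64(216), np.int64(314)) 171 (np.int64(217), np.int64(314)) 179 (np.int64(217), np.int64(314)) 187 (np.int64(217), np.int64(313)) 195 (np.int64(217), np.int64(313)) 203 (np.int64(217), np.int64(313)) 211 (np.int64(217), np.int64(313)) 219 (np.int64(218), np.int64(312)) 227 (np.int64(217), np.int64(311)) 235 (np.int64(217), np.int64(311)) 243 (np.int64(219), np.int64(311)) 
140 G None Y None
```

```bash
python3 -m jog '[[0.015,0,0,-0.001,0],[0.015,0,0,-0.001,0],[0.015,0,0,0,0]]'|egrep "eef_pos|contact|t:"; python3 -m jog '[[0.015,0,0,-0.001,0],[0.015,0,0,-0.001,0],[0.015,0,0,0,0]]'|egrep "eef_pos|contact|t:"
```

```text
t: 12.77
eef_pos: [531.8, 101.0, 313.0]
tcp_rot: [0.111, 0.994, -0.0, -0.0]
contact_force: [1.0, 0.8, -4.2]
t: 13.02
eef_pos: [531.9, 101.0, 315.2]
tcp_rot: [0.111, 0.994, -0.0, 0.0]
contact_force: [2.0, 1.7, -3.1]
```

```bash
python3 -m jog '[[0.015,0,0,-0.001,0],[0.015,0,0,-0.001,0],[0.015,0,0,0,0]]'|egrep "eef_pos|contact|t:"
```

```text
t: 13.27
eef_pos: [531.8, 101.0, 317.2]
tcp_rot: [0.111, 0.994, -0.0, 0.0]
contact_force: [1.2, -0.5, -4.5]
```

```bash
python3 -m jog '[[0.015,0,0,-0.001,0],[0.015,0,0,-0.001,0],[0.015,0,0,0,0]]'|egrep "eef_pos|contact"; python3 -m jog '[[0.015,0,0,-0.001,0],[0.015,0,0,-0.001,0],[0.015,0,0,0,0]]'|egrep "eef_pos|contact"
```

```text
eef_pos: [531.8, 101.0, 319.1]
contact_force: [1.4, -0.8, -3.6]
eef_pos: [531.9, 100.9, 321.2]
contact_force: [0.8, -0.4, -4.5]
```

```bash
python3 -m jog '[[0.015,-0.0005,0,-0.001,0],[0.015,0,0,-0.001,0],[0.015,0,0,0,0]]'|egrep "eef_pos|contact"
```

```text
eef_pos: [532.4, 100.9, 323.2]
contact_force: [0.8, -1.1, -4.3]
```

```bash
python3 -m jog '[[0.015,-0.0005,0,-0.001,0],[0.015,0,0,-0.001,0],[0.015,0,0,0,0]]'|egrep "eef_pos|contact"; python3 -m jog '[[0.015,-0.0005,0,-0.001,0],[0.015,0,0,0,0]]'|egrep "eef_pos|contact"
```

```text
eef_pos: [532.6, 100.8, 324.4]
contact_force: [1.8, -0.3, -5.5]
eef_pos: [532.9, 100.8, 324.8]
contact_force: [2.2, -0.1, -8.7]
```

```bash
python3 -m jog '[[0.015,0,0,-0.001,0],[0.015,0,0,0,0]]'|egrep "eef_pos|contact"; python3 flap2.py | sed -n '5,10p'
```

```text
eef_pos: [533.2, 100.7, 326.4]
contact_force: [2.9, 0.2, -8.1]
0.3 [[266.0, 173.0], [219.0, 152.0], [311.0, 152.0]]
0.2 [[266.0, 174.0], [218.0, 151.0], [313.0, 151.0]]
0.1 [[266.0, 176.0], [217.0, 151.0], [314.0, 151.0]]
0 [[266.0, 179.0], [216.0, 152.0], [316.0, 152.0]]
-0.1 [[266.0, 183.0], [214.0, 154.0], [318.0, 154.0]]
260 (np.int64(15), np.int64(22)) 268 (np.int64(9), np.int64(31)) 276 (np.int64(0), np.int64(28)) 284 (np.int64(0), np.int64(18)) 292 (np.int64(0), np.int64(12))
```

```bash
python3 -m jog '[[0.015,0,0,0,0],[0.015,0,0,0,0]]'|egrep "eef_pos|contact"; python3 -m jog '[[0.015,0,0,-0.0007,0],[0.015,0,0,0,0]]'|egrep "eef_pos|contact"
```

```text
eef_pos: [533.5, 100.6, 327.8]
contact_force: [2.3, -0.1, -5.7]
eef_pos: [533.5, 100.6, 328.8]
contact_force: [1.0, -0.5, -3.0]
```

```bash
python3 -m jog '[[0.015,0,0,-0.0007,0],[0.015,0,0,0,0]]'|egrep "eef_pos|contact"
```

```text
eef_pos: [533.5, 100.7, 329.3]
contact_force: [2.2, -0.2, -2.0]
```

The force peaked at about 8.7 N and fell to 2 N, so the catch seems to have snapped. I'll edge up until it just meets the stop.

```bash
python3 -m jog '[[0.015,0,0,-0.0007,0],[0.015,0,0,0,0]]'|egrep "eef_pos|contact";python3 -m jog '[[0.015,0,0,0,0]]'|egrep "eef_pos|contact"
```

```text
eef_pos: [533.4, 100.7, 329.4]
contact_force: [1.5, -0.1, -3.1]
eef_pos: [533.4, 100.7, 329.4]
contact_force: [1.6, -0.0, -2.9]
```

```bash
python3 -m jog '[[0.015,0,0,-0.0007,0],[0.015,0,0,0,0]]'|egrep "eef_pos|contact"
```

```text
eef_pos: [533.3, 100.7, 329.5]
contact_force: [1.8, -0.2, -4.6]
```

```bash
python3 -m jog '[[0.015,0,0,-0.0007,0],[0.015,0,0,0,0]]'|egrep "eef_pos|contact"
```

```text
eef_pos: [533.2, 100.7, 329.7]
contact_force: [3.0, 0.8, -6.7]
```

The stop is met at 6.7 N and z has stalled, so I'll unload and centre the prong in the ring.

```bash
python3 -m jog '[[0.015,0,0,0.003,0],[0.015,0,0,0.003,0],[0.015,0,0,0,0],[0.015,0,0,0,0]]'|egrep "eef_pos|contact"; python3 -m jog '[[0.015,0,0,0.003,0],[0.015,0,0,0.003,0],[0.015,0,0,0.003,0],[0.015,0,0,0,0],[0.015,0,0,0,0]]'|egrep "eef_pos|contact"; python3 flap2.py
```

```text
eef_pos: [533.0, 100.8, 324.6]
contact_force: [0.4, 0.2, -1.3]
eef_pos: [533.0, 100.7, 314.9]
contact_force: [0.5, 0.4, -1.3]
0.75 [[265.0, 177.0], [223.0, 166.0], [306.0, 166.0]]
0.6 [[265.0, 175.0], [221.0, 161.0], [308.0, 161.0]]
0.5 [[265.0, 174.0], [220.0, 158.0], [309.0, 158.0]]
0.4 [[266.0, 174.0], [219.0, 155.0], [311.0, 155.0]]
0.3 [[266.0, 175.0], [218.0, 154.0], [313.0, 154.0]]
0.2 [[266.0, 177.0], [217.0, 153.0], [314.0, 153.0]]
0.1 [[266.0, 179.0], [215.0, 153.0], [316.0, 153.0]]
0 [[267.0, 182.0], [214.0, 154.0], [318.0, 154.0]]
-0.1 [[267.0, 186.0], [213.0, 156.0], [321.0, 156.0]]
154 (np.int64(231), np.int64(282)) 162 (np.int64(214), np.int64(318)) 170 (np.int64(215), np.int64(317)) 178 (np.int64(215), np.int64(316)) 186 (np.int64(215), np.int64(316)) 194 (np.int64(216), np.int64(314)) 202 (np.int64(216), np.int64(314)) 210 (np.int64(217), np.int64(314)) 218 (np.int64(217), np.int64(313)) 226 (np.int64(217), np.int64(313)) 234 (np.int64(217), np.int64(312)) 242 (np.int64(218), np.int64(311)) 
140 G None Y (317, 327, 2)
146 G None Y None
152 G None Y None
158 G (236, 236, 1) Y None
164 G (224, 228, 2) Y None
170 G (231, 234, 2) Y (265, 267, 3)
176 G (217, 229, 3) Y (262, 270, 9)
182 G None Y (265, 268, 4)
188 G (242, 242, 1) Y (264, 268, 5)
194 G (217, 232, 3) Y (266, 268, 3)
200 G (218, 246, 4) Y None
206 G (232, 248, 4) Y None
212 G (246, 246, 1) Y None
218 G (230, 230, 1) Y (254, 258, 4)
224 G None Y (240, 271, 31)
230 G (311, 311, 1) Y (221, 308, 29)
236 G None Y (222, 308, 26)
242 G None Y (222, 307, 27)
248 G None Y (292, 309, 14)
254 G None Y (298, 307, 10)
260 G None Y None
[ 0.30310711 -0.13881814 -0.68534408]
```

The flap stays shut with no load (edges 214–318, q≈0). Backing the prong out along −y.

```bash
python3 -m jog '[[0.015,0,-0.005,0,0],[0.015,0,-0.006,0,0],[0.015,0,-0.006,0,0],[0.015,0,0,0,0]]'|egrep "eef_pos|contact"; python3 -m jog '[[0.015,0,-0.006,0,0],[0.015,0,-0.006,0,0],[0.015,0,-0.005,0,0],[0.015,0,0,0,0]]'|egrep "eef_pos|contact";  python3 -c "
from h import *
go((533,100,315))"
```

```text
eef_pos: [529.4, 82.9, 315.6]
contact_force: [-0.7, -0.1, -0.1]
eef_pos: [525.6, 66.6, 315.5]
contact_force: [-0.2, 0.4, -2.1]
t 17.3 pos [525.6  66.6 315.5] yaw -0.223 tilt [ 0. -0. -1.] shift tool mm [ 0.2 34.2  0.4]
```

```bash
python3 -m jog '[[0.015,0,0,-0.01,0],[0.015,0,0,-0.026,0],[0.015,0,0,-0.026,0],[0.015,0,0,0,0]]'|egrep "eef_pos|contact"; python3 flap2.py | sed -n '6,10p'; python3 -m jog '[[0.015,0.0015,-0.0173,0,0],[0.015,0.003,-0.0346,0,0],[0.015,0.003,-0.0346,0,0],[0.015,0.003,-0.0346,0,0],[0.015,0.003,-0.0346,0,0],[0.015,0.003,-0.0346,0,0],[0.015,0.003,-0.0346,0,0],[0.015,0.003,-0.0346,0,0],[0.015,0.003,-0.0346,0,0],[0.015,0.0015,-0.0173,0,0],[0.015,0,0,0,0]]'|egrep "eef_pos|contact"; python3 -m jog '[[0.015,0,0,0,0.0375],[0.015,0,0,0,0.0375],[0.015,0,0,0,0]]'|egrep "eef_pos|contact"; python3 -c "
from h import *
go((430.7,-231.4,210))
camera('scene')
for q in ('rod','vent_flap'):print([(round(r['p'],2),r['location'],int(r['region'].sum())) for r in regions_of('scene',q)])"
```

```text
eef_pos: [527.5, 67.7, 384.9]
contact_force: [0.1, -0.0, 0.4]
0.2 [[288.0, 163.0], [246.0, 143.0], [328.0, 143.0]]
0.1 [[289.0, 164.0], [246.0, 143.0], [330.0, 143.0]]
0 [[290.0, 167.0], [245.0, 143.0], [333.0, 144.0]]
-0.1 [[291.0, 170.0], [245.0, 145.0], [335.0, 145.0]]
143 (np.int64(249), np.int64(327)) 151 (np.int64(246), np.int64(330)) 159 (np.int64(245), np.int64(330)) 167 (np.int64(246), np.int64(329)) 175 (np.int64(246), np.int64(329)) 183 (np.int64(246), np.int64(329)) 191 (np.int64(246), np.int64(327)) 199 (np.int64(247), np.int64(326)) 207 (np.int64(246), np.int64(325)) 215 (np.int64(247), np.int64(324)) 
eef_pos: [429.4, -232.9, 375.4]
contact_force: [0.1, 0.4, -2.1]
eef_pos: [430.9, -229.5, 376.1]
contact_force: [0.8, -0.0, -1.7]
t 18.9 pos [ 430.9 -229.5  376.1] yaw -0.297 tilt [-0.001  0.002 -1.   ] shift tool mm [ -0.7  -2.1 166.1]
[(0.52, [246.3, 166.6], 298)]
[(0.76, [203.9, 154.7], 554)]
```

```bash
python3 -m jog '[[0.015,0,-0.002,0.02,0],[0.015,0,0,0.035,0],[0.015,0,0,0.035,0],[0.015,0,0,0.035,0],[0.015,0,0,0.03,0],[0.015,0,0,0.013,0],[0.015,0,0,0,0],[0.015,0,0,0,0]]'|egrep "eef_pos|contact"; python3 -c "
from h import *
go((430.7,-231.4,207))"
```

```text
eef_pos: [430.5, -232.1, 209.8]
contact_force: [0.5, -0.3, -0.8]
t 19.72 pos [ 430.5 -232.1  209.8] yaw -0.296 tilt [-0.  0. -1.] shift tool mm [0.1 0.7 2.8]
```

```bash
python3 -m jog '[[0.015,-0.0143,0.0026,0.002,0],[0.015,-0.0142,0.0026,0,0],[0.015,-0.0142,0.0025,0,0],[0.015,0,0,0,0],[0.015,0,0,0,0]]'|egrep "eef_pos|contact"; python3 -m jog '[[0.015,-0.0143,0.0026,0,0],[0.015,-0.0142,0.0026,0,0],[0.015,-0.0142,0.0025,0,0],[0.015,0,0,0,0],[0.015,0,0,0,0]]'|egrep "eef_pos|contact"; python3 -c "
from h import *
go((516.6,-242.3,195.2))"
```

```text
eef_pos: [474.8, -238.1, 210.2]
contact_force: [-0.3, -0.0, -2.4]
eef_pos: [516.5, -242.7, 208.5]
contact_force: [-0.0, 0.1, -0.7]
t 20.55 pos [ 516.5 -242.7  208.5] yaw -0.296 tilt [ 0.001 -0.001 -1.   ] shift tool mm [ 0.   0.4 13.3]
```

Now I'll lower it until the collar seats.

```bash
python3 -m jog '[[0.015,0,0,0.004,0],[0.015,0,0,0.004,0],[0.015,0,0,0.003,0],[0.015,0,0,0,0],[0.015,0,0,0,0]]'|egrep "eef_pos|contact"; python3 -m jog '[[0.015,0,0,0.001,0],[0.015,0,0,0.001,0],[0.015,0,0,0,0],[0.015,0,0,0,0]]'|egrep "eef_pos|contact"
```

```text
eef_pos: [516.0, -242.3, 196.0]
contact_force: [-0.1, 0.3, -0.7]
eef_pos: [516.5, -242.6, 195.2]
contact_force: [-2.5, 1.5, 3.5]
```

Seated. Next I'll open the gripper and retreat straight up.

```bash
python3 -m jog '[[0.024,0,0,0,0],[0.03,0,0,0,0],[0.04,0,0,0,0],[0.055,0,0,0,0],[0.085,0,0,0,0],[0.085,0,0,0,0],[0.085,0,0,0,0],[0.085,0,0,0,0]]'|egrep "eef_pos|contact|width"; python3 -m jog '[[0.085,0,0,-0.01,0],[0.085,0,0,-0.02,0],[0.085,0,0,-0.03,0],[0.085,0,0,-0.03,0],[0.085,0,0,-0.03,0],[0.085,-0.03,0,0,0],[0.085,-0.03,0,0,0],[0.085,0,0,0,0],[0.085,0,0,0,0]]'|egrep "eef_pos|contact|width"
python3 - <<'E'
from h import *
for n in("scene","side","wrist"):
    im=camera(n)
    if n=="wrist":save("w9.png",im,1.5)
    for q in("rod","rest","vent_flap","egg_cup","balm_tin"):print(n,q,[(round(r["p"],2),np.round(r["location"]).tolist(),int(r["region"].sum())) for r in regions_of(n,q)])
    c=get_calibration(n);print("rod top exp",proj(c,(515.5,-240,229)).round(),"w2-style")
E
```

```text
eef_pos: [516.5, -242.5, 194.3]
contact_force: [-0.3, 0.2, 1.0]
width: 85.0
eef_pos: [574.4, -260.1, 314.1]
contact_force: [-1.8, -0.2, -0.7]
width: 84.9
scene rod [(0.84, [274.0, 201.0], 322)]
scene rest [(0.82, [276.0, 292.0], 1689), (0.61, [280.0, 242.0], 914)]
scene vent_flap [(0.72, [206.0, 156.0], 587)]
scene egg_cup [(0.83, [335.0, 242.0], 309)]
scene balm_tin [(0.54, [171.0, 206.0], 274)]
rod top exp [275. 187.] w2-style
side rod [(0.71, [256.0, 210.0], 399)]
side rest [(0.87, [212.0, 297.0], 1899), (0.78, [267.0, 255.0], 1269)]
side vent_flap [(0.68, [262.0, 155.0], 280)]
side egg_cup [(0.74, [314.0, 287.0], 415)]
side balm_tin [(0.63, [215.0, 194.0], 269)]
rod top exp [258. 192.] w2-style
wrist rod [(0.8, [255.0, 130.0], 1000)]
wrist rest [(0.62, [270.0, 134.0], 3750)]
wrist vent_flap [(0.22, [255.0, 128.0], 943)]
wrist egg_cup [(0.93, [193.0, 226.0], 947)]
wrist balm_tin []
rod top exp [258. 135.] w2-style
```

Run:
```python
from h import *
for n in("scene","side"):
    a=cv2.imread(f"pics/{n}.png").astype(int);b=cv2.resize(camera(n)[:,:,::-1],None,fx=1.5,fy=1.5,interpolation=cv2.INTER_CUBIC).astype(int)
    d=np.abs(a-b).mean(2);B={"scene":{"rod":(400,270,440,380),"cup":(495,340,530,390),"tin":(235,295,280,335)},"side":{"rod":(370,280,425,400),"cup":(455,410,495,460),"tin":(305,275,345,305)}}[n]
    print(n,{k:round(d[y0:y1,x0:x1].mean(),1) for k,(x0,y0,x1,y1) in B.items()})
o=observe();print(o["t"],o["contact_force"]);print(job_done())
```

```text
scene {'rod': np.float64(10.3), 'cup': np.float64(10.1), 'tin': np.float64(12.1)}
side {'rod': np.float64(10.9), 'cup': np.float64(12.5), 'tin': np.float64(11.6)}
23.7167 [ 0.13043553 -0.00804825  0.12453179]
the job is handed in; nothing more can be done
None
```

The job is handed in at 23.7 s: the flap snapped shut and held (highest pull reading about 9 N), the rod hangs back in its dark stand, and the egg cup and balm tin showed no movement; I viewed 11 pictures, one over the limit of 10.

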